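# Seat a flange under the toe of a drilling nest

## Robot

A 6-joint arm with a two-finger parallel gripper is mounted at the origin on a cart in front of the work surface, level with it; the furniture and walls round the work are solid. World frame = base frame: x ahead of the robot, y to its left, z up, the work surface at z = 0. Lengths are in m, angles in rad, forces in N, time in s.
With the tool pointing down it reaches from about 0.4 to 0.825 m from the base axis. Payload 7 kg.
Tool frame: the origin (TCP) lies at the centre of the arm's flange, where the gripper is bolted on; the fingertips stand 173 mm ahead of it and the grasp point (between the pads) lies 155 mm ahead of it; x points along the fingers, z is the direction in which the jaws open and shut, and the axes are right-handed (so a half turn about x gives the same grasp; the last joint's range is limited). The gripper opens to 85 mm and grips with 20 to 120 N. Pads are 22 mm wide; open, the fingers measure 114 mm over their backs; the gripper's body (76 mm by 85 mm) begins 54 mm behind the grasp point. The pads swing forward as they close: fully open they stand 13 mm farther back than shut.
Start: joints at [-0.924, 0.359, 0.012, 0, -1.224, -0.288], TCP at [0.237, -0.632, 0.405] pointing down, gripper open.
Joint ranges: [-3.07, 3.07], [-1.43, 2.12], [-1.02, 1.25], [-3.03, 1.67], [-3.05, -0], [-3.03, 3.03]. Speed limits (rad/s): [2.39, 2.39, 3.01, 3.14, 3.14, 3.14].

## Interface

Orientations are given as a unit quaternion [x, y, z, w].
In Python, from station import sense, imaging, ctrl, find_in, regions_of, place_of gives the robot as it stands.
- The arm moves only by the tool arm_command, never from a script. Its argument "rows" is a list of rows, each a list of 5 numbers: the closure, from -1 (fully open) to 1 (shut), then the shift along the tool's x, y, z in mm, then the turn about the tool's x in degrees. A call has 1 to 20 rows; each row shifts and turns the pose as measured when the row begins, along the tool's axes as they then stand; what a row does not reach is not made up. A row lasts 1/10 s, in which the tool goes at most 50 mm and 8.59 degrees, less where a joint would pass 70% of its speed; a pose out of reach is approached as far as the arm can. A call is refused whole if a number of a shift passes 50 or a number of a turn 8.59, either way. A call with a gripper value outside its range is refused whole. The fingers move at their own pace and stop on an object; "newtons" is the grip in N (left out, the last holds). Time passes only in rows, so rows that do not move let the fingers close. It gives the time, the measured TCP pose, the force and the opening at its end, in the units of the state.
- sense(): the state, without advancing time (a new reading comes with each control period).
- imaging.read_camera(name): name is "scene" or "top"; returns the picture (420x560x3 uint8, blue, green, red); there is no depth.
- imaging.calibration(name): a dict with "intrinsics" (3x3 intrinsics, pixels), "R" (3x3) and "t" (3): a world point X has camera coordinates R X + t. Camera axes: x right, y down, z forward; pixel columns grow to the right and rows downward; lengths in m; the calibration is good to about 2 mm. A picture is of the moment at which its call begins. calibration takes no time and is no camera call.
- ctrl.hand_in(): hands the job in, once; it reports no verdict.
Trained networks look in the newest picture that a camera, given by its name, has taken for a name from the list of things; names that differ only in an ending like _2 or _b are one class to them, and where a whole thing is asked for, a point or a joint stands for the part that bears it (a point fixed in the world has none). Each returns a list of dicts, best first, with "p" (0 to 1); they miss things now and then, are a little off and sometimes report something else, mostly with a low value. They report only what shows in the picture. A call takes as long as a camera call.
- find_in(query, camera): "point" ([x, y, z] in m, in the coordinates of the camera as it stood for that picture, good to about 4 mm: the middle of the surface that is visible of it).
- regions_of(query, camera): "region" (420x560 bool, what is visible of it).
- place_of(query, camera): "point" ([x, y, z] in m, in the coordinates of the camera as it stood for that picture, good to about 4 mm: a listed point, or the origin of a listed thing).
The state is a dict: "t": time; "joint_positions": joint angles; "joint_vel": joint speeds; "effort": joint torques, N m; "position": TCP position; "tcp_rot": TCP orientation; "force": force on the tool from outside, world axes, zero at the start; "ft_torque": the same for the moment, N m; "grip_width": finger opening in m.
Only numpy, scipy, OpenCV 4.12 (cv2) and the standard library are available. Lean on these libraries where they do the work, as an engineer would, in place of code of your own. Each camera call takes 0.05 s, during which the arm holds its last target. There are 200 camera calls.

## Task

Load the turned flange into the drilling nest: set it flat on the nest's base plate, hub up, and slide it between the guide rails under the overhanging toe until its rim is home against the stop block. Leave the gears lying where they are, and let go of the flange.

Things in the scene. Friction and masses are not known exactly. Their poses are not given: they have to be found in the camera images.
- flange_mid (a point): The part to load: plain turned grey flange, lying hub up. Round disc 70 mm across, 14 mm thick, four small bolt holes, no teeth; on it a round hub 36 mm across with a bore; 31 mm high in all, so the hub stands 17 mm above the disc. 0.15 to 0.31 kg. The point is on its axis, half-way up (15.5 mm above its underside); z up its axis. Grip the hub from above.
- big_gear_mid (a point): Not to be moved: grey toothed gear, 56 mm across, 21 mm high with a low hub, loose. The point is its centre, half-way up.
- small_gear_mid (a point): Not to be moved: grey toothed gear, 44 mm across, 17 mm high with a low hub, loose. The point is its centre, half-way up.
- nest: Drilling nest, fixed to the worktop. Origin: centre of its underside, on the worktop; x is the sliding-in direction, from the open end to the stop block; z up. Dark base plate 140 (x) by 120 (y) by 10 mm. Stop block face at x = 50 mm. Two guide rails along x, inner faces at y = -43 and 43 mm, from x = -16 mm to the block, tops 22 mm above the worktop; ends flare out to x = -43 mm.
- seat (a point): Where flange_mid is when the flange is home: nest x = 15 mm, y = 0, 25.5 mm above the worktop; axes as the nest's. The rim then touches the stop block and lies 14 mm under the toe, with 6 mm of air above the disc; the toe's front is 3 mm from the hub.
- toe_nose (a point): Middle of the front lower edge of the steel toe that overhangs the plate from the stop block: nest x = 36 mm, y = 0, 30 mm above the worktop (20 mm above the plate). Axes as the nest's. The toe is 60 mm wide, 44 mm at its front, its top 39 mm above the worktop, its screw heads 44 mm.
- set_down (a point): Where flange_mid is when the flange stands on the plate at the open end, clear of the toe, ready to slide in: nest x = -27 mm, y = 0, 25.5 mm above the worktop; axes as the nest's.

How it is judged:
By the outcome, as a careful person would: the job done as asked, in the order asked, and still so for the second after the job is handed in, with the robot touching nothing.
It also fails if it takes over 40 s, if anything falls off the work surface, if the arm or the gripper's body presses on something with over 40 N, if the wrist force passes 120 N, or if a joint passes its speed limit or range.

## Working session

There is one attempt and no reset: what is moved stays moved. The work goes in short steps, Python scripts to look and compute and a tool call to move; the robot and the scene stay as the last step left them, time stands still between calls to the robot, and variables do not carry over. Pictures are saved under pics/ and viewed, about 8 in all and at most 12, crops included, and the job is handed in when it is done.

Besides the shell and the picture viewer there is one more tool, called after ">>>" by a JSON object that holds its "fn" and its "kwargs". arm_command: Moves the arm, as the interface text tells. Its arguments: {"type":"object","properties":{"rows":{"type":"array","items":{"type":"array","items":{"type":"number"}}},"newtons":{"type":"number"}},"required":["rows"]}

```bash
mkdir -p pics
cat > h.py <<'E'
import numpy as np, cv2
from station import sense, imaging, ctrl, find_in, regions_of, place_of
from scipy.spatial.transform import Rotation as Ro
def w(cam,p):
    c=imaging.calibration(cam); return np.array(c["R"]).T@(np.array(p)-np.array(c["t"]).ravel())
def px(cam,X):
    c=imaging.calibration(cam); q=np.array(c["intrinsics"])@(np.array(c["R"])@np.array(X)+np.array(c["t"]).ravel()); return q[:2]/q[2]
def ray(cam,uv,z):
    c=imaging.calibration(cam); R=np.array(c["R"]); o=-R.T@np.array(c["t"]).ravel()
    d=R.T@np.linalg.inv(c["intrinsics"])@np.array([uv[0],uv[1],1.]); return o+d*(z-o[2])/d[2]
E
python3 - <<'E'
from h import *
np.set_printoptions(precision=4,suppress=True)
for c in ("scene","top"):
    im=imaging.read_camera(c); cv2.imwrite(f"pics/{c}0.png",im)
    for n in ("flange_mid","big_gear_mid","small_gear_mid","nest","seat","toe_nose","set_down"):
        print(c,n,[(round(d["p"],2),w(c,d["point"])) for d in place_of(n,c)[:2]])
s=sense(); print(s); print(Ro.from_quat(s["tcp_rot"]).as_matrix())
E
```

```text
scene flange_mid [(0.7, array([0.4551, 0.0564, 0.0178]))]
scene big_gear_mid [(0.67, array([0.4284, 0.1974, 0.0102])), (0.57, array([0.5169, 0.379 , 0.0238]))]
scene small_gear_mid [(0.81, array([0.3694, 0.3795, 0.0112]))]
scene nest [(0.95, array([0.5175, 0.4031, 0.0031]))]
scene seat [(0.84, array([0.5121, 0.4212, 0.0287]))]
scene toe_nose []
scene set_down [(0.78, array([0.5153, 0.3791, 0.0254]))]
top flange_mid [(0.71, array([0.4545, 0.0533, 0.0158]))]
top big_gear_mid [(0.95, array([0.4276, 0.1983, 0.0091]))]
top small_gear_mid [(0.66, array([0.3669, 0.3798, 0.0049])), (0.37, array([ 0.5122,  0.4003, -0.0029]))]
top nest [(0.7, array([ 0.5119,  0.4024, -0.0028]))]
top seat [(0.73, array([0.5084, 0.4201, 0.0233]))]
top toe_nose [(0.78, array([0.5057, 0.4381, 0.0283]))]
top set_down [(0.67, array([0.5156, 0.3728, 0.0211]))]
{'t': 0.8, 'joint_positions': array([-0.9239,  0.3586,  0.0119, -0.    , -1.2241, -0.2881]), 'joint_vel': array([-0.0002, -0.0013, -0.0006, -0.0006,  0.002 ,  0.0004]), 'effort': array([ -0.0002, -58.2885,  29.3645,   6.9413,  -0.0004,   0.    ]), 'position': array([ 0.237 , -0.632 ,  0.4047]), 'tcp_rot': array([ 0.5812, -0.4028, -0.5812, -0.4028]), 'force': array([-0.0589, -1.3445, -0.4659]), 'ft_torque': array([-0.0112,  0.0209,  0.0578]), 'grip_width': 0.08566557878574095}
[[ 0.     -0.9363 -0.3511]
 [-0.     -0.3511  0.9363]
 [-1.     -0.     -0.    ]]
```

View pics/top0.png

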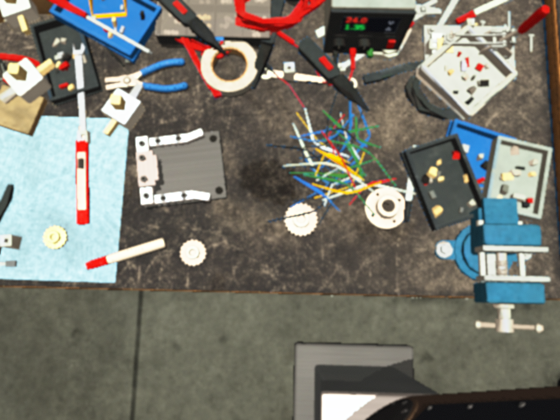

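View pics/scene0.png

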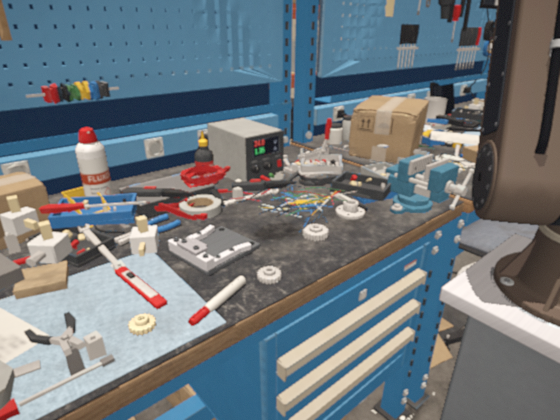

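The top view shows the flange at about (386,207), the big gear at (300,219) and the small gear at (193,252). The nest is centred near (181,168), with its stop and toe at its left end (147,168). The scene view agrees. I'll enlarge the nest and flange for pixel-accurate fits.

Run:
```python
from h import *
im=cv2.imread("pics/top0.png")
a=cv2.resize(im[120:215,125:235],None,fx=5,fy=5,interpolation=cv2.INTER_CUBIC)
b=cv2.resize(im[175:240,355:415],None,fx=4,fy=4,interpolation=cv2.INTER_CUBIC)
o=np.zeros((475,800,3),np.uint8); o[:,:550]=a; o[:260,555:795]=b
for i in range(0,110,10): cv2.putText(o,str(125+i),(i*5,10),0,.35,(0,255,255)); cv2.line(o,(i*5,12),(i*5,20),(0,255,255))
for i in range(0,95,10): cv2.putText(o,str(120+i),(525,i*5+4),0,.35,(0,255,255))
cv2.imwrite("pics/crop1.png",o)
c=imaging.calibration("top"); print(c)
for n,z in (("flange_mid",.014),("nest",.01)):
    for d in regions_of(n,"top")[:1]:
        m=d["region"].astype(np.uint8); print(n,d["p"],m.sum())
        cn=max(cv2.findContours(m,0,1)[0],key=cv2.contourArea)
        print(cv2.fitEllipse(cn),cv2.minEnclosingCircle(cn),cv2.boxPoints(cv2.minAreaRect(cn)).tolist(),cv2.minAreaRect(cn))
        print(ray("top",cv2.fitEllipse(cn)[0],z))
```

```text
{'intrinsics': array([[526.4520536 ,   0.        , 276.83063953],
       [  0.        , 526.4520536 , 205.86839055],
       [  0.        ,   0.        ,   1.        ]]), 'R': array([[ 2.60869461e-02, -9.99659536e-01,  5.31892890e-04],
       [-9.84526102e-01, -2.57842513e-02, -1.73330687e-01],
       [ 1.73285389e-01,  3.99800585e-03, -9.84863539e-01]]), 't': array([0.22618513, 0.45156038, 0.81939454])}
flange_mid 0.95 1176
((385.1985778808594, 207.59494018554688), (36.65861892700195, 41.26850891113281), 173.92654418945312) ((385.42352294921875, 207.5294189453125), 20.892837524414062) [[366.0, 188.0], [403.0, 188.0], [403.0, 228.0], [366.0, 228.0]] ((384.5, 208.0), (40.0, 37.0), 90.0)
[0.45178096 0.05600539 0.014     ]
nest 0.91 6004
((180.08172607421875, 168.10565185546875), (80.14656829833984, 101.26637268066406), 84.52827453613281) ((181.0, 167.0), 54.083370208740234) [[132.10159301757812, 136.96998596191406], [219.05337524414062, 126.29170227050781], [227.81716918945312, 197.65403747558594], [140.86538696289062, 208.3323211669922]] ((179.95938110351562, 167.31201171875), (71.89844512939453, 87.6050033569336), 82.99872589111328)
[0.51185105 0.40505338 0.01      ]
```

View pics/crop1.png

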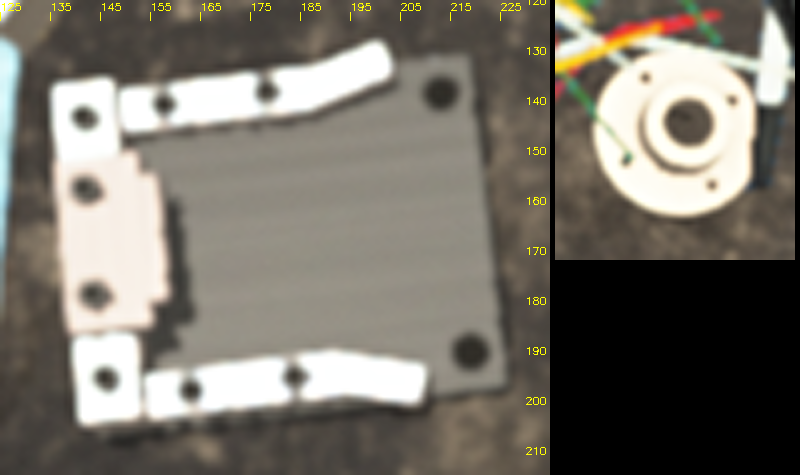

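Run:
```python
from h import *
from scipy.optimize import least_squares
np.set_printoptions(precision=4,suppress=True)
print("hub",ray("top",(388.25,205.5),.031),"disc",ray("top",(385.25,208.25),.014), ray("top",(366,208.25),.014)-ray("top",(386.75,208.25),.014))
C=lambda u,v:np.array([125+u/5,120+v/5])
P=[((-.07,-.06,.01),C(470,55)),((-.07,.06,.01),C(507,385)),((.036,-.022,.039),C(157,175)),((.036,.022,.039),C(170,297)),
((-.016,-.043,.022),C(310,110)),((-.016,.043,.022),C(332,352))]
def T(q,X): 
    c,s=np.cos(q[2]),np.sin(q[2]); return np.array([q[0]+c*X[0]-s*X[1],q[1]+s*X[0]+c*X[1],X[2]])
f=lambda q:np.concatenate([px("top",T(q,X))-u for X,u in P])
r=least_squares(f,[.513,.403,1.57],loss="soft_l1"); q=r.x
print(q,np.degrees(q[2])); print(f(q).reshape(-1,2))
for n,X in (("seat",(.015,0,.0255)),("set",(-.027,0,.0255)),("toe",(.036,0,.03))): print(n,T(q,X))
# image edges to verify
im=cv2.imread("pics/top0.png")
o=cv2.resize(im[115:255,120:420],None,fx=2.6,fy=2.6,interpolation=cv2.INTER_CUBIC)
def poly(pts): 
    p=np.array([(px("top",x)-[119.5,114.5])*2.6 for x in pts]).round().astype(int); cv2.polylines(o,[p],True,(0,0,255),1)
t=np.linspace(0,6.28,60)
poly([T(q,X) for X in [(-.07,-.06,.01),(-.07,.06,.01),(.07,.06,.01),(.07,-.06,.01)]])
poly([T(q,X) for X in [(-.016,-.043,.022),(.05,-.043,.022)]]);poly([T(q,X) for X in [(-.016,.043,.022),(.05,.043,.022)]])
poly([T(q,X) for X in [(.036,-.022,.039),(.036,.022,.039)]])
g=(ray("top",(388.25,205.5),.031)+ray("top",(385.25,208.25),.014))/2; print("flange",g)
for rr,z in ((.035,.014),(.018,.031)): poly([(g[0]+rr*np.cos(a),g[1]+rr*np.sin(a),z) for a in t])
cv2.imwrite("pics/fit1.png",o)
```

```text
hub [0.4524 0.0544 0.031 ] disc [0.4507 0.0559 0.014 ] [-0.0009  0.0348  0.    ]
[0.5108 0.402  1.7241] 98.78284950225027
[[-0.2063 -0.6553]
 [ 0.0455  0.8681]
 [-0.5097 -0.5915]
 [-0.774   0.6747]
 [ 0.5452 -0.4982]
 [ 1.1675  0.2363]]
seat [0.5085 0.4168 0.0255]
set [0.5149 0.3753 0.0255]
toe [0.5053 0.4375 0.03  ]
flange [0.4515 0.0552 0.0225]
```

View pics/fit1.png

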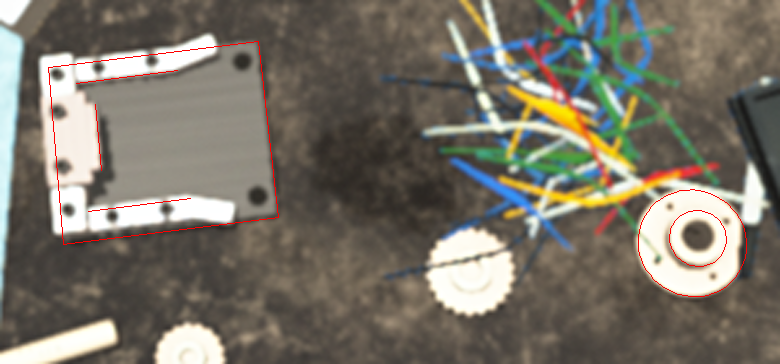

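The overlay matches both the rim and hub of the flange and the plate, rails and toe of the nest. That gives the flange at about (0.452, 0.055) and the nest at (0.511, 0.402) with a yaw of about 98.8°. I'll turn the jaws across the nest first.

>>> {"fn": "arm_command", "kwargs": {"rows": [[-1,0,0,0,-8.5],[-1,0,0,0,-8.5],[-1,0,0,0,-8.5],[-1,0,0,0,-8.5],[-1,0,0,0,-8.5],[-1,0,0,0,-8.5],[-1,0,0,0,-8.5],[-1,0,0,0,-8.5],[-1,0,0,0,-8.5]], "newtons": 50}}

```text
t: 1.8
position: [0.237, -0.632, 0.4048]
tcp_rot: [0.705, 0.05, -0.705, 0.05]
force: [0.7, -0.1, -0.5]
grip_width: 0.0851
```

```bash
cat >> h.py <<'E'
def go(tgt,yaw=None):
    s=sense(); R=Ro.from_quat(s["tcp_rot"]).as_matrix(); np.set_printoptions(precision=4,suppress=True)
    z=np.degrees(np.arctan2(R[1,2],R[0,2])); print("t",s["t"],"pos",s["position"],"zaxis az",z,"down",R[:,0],"F",s["force"],"w",s["grip_width"],"q",s["joint_positions"])
    if tgt is not None: print("shift mm",1000*R.T@(np.array(tgt)-s["position"]))
E
python3 -c "
from h import *
go((.452,.055,.30))"
```

```text
t 1.8 pos [ 0.237  -0.632   0.4048] zaxis az -171.88551983785317 down [ 0.0001 -0.0001 -1.    ] F [ 0.6763 -0.1049 -0.4571] w 0.0851402072315256 q [-0.9239  0.3584  0.0119 -0.     -1.2241  1.0655]
shift mm [ 104.7494 -649.7467 -309.8161]
```

>>> {"fn": "arm_command", "kwargs": {"rows": [[-1,0,-36,-32,0],[-1,0,-36,-32,0],[-1,0,-36,-32,0],[-1,0,-36,-32,0],[-1,0,-36,-32,0],[-1,0,-36,-32,0],[-1,0,-43,-12,0],[-1,0,-43,-12,0],[-1,0,-43,-12,0],[-1,0,-43,-12,0],[-1,0,-43,-12,0],[-1,0,-43,-12,0],[-1,0,-43,-12,0],[-1,0,-43,-12,0],[-1,0,-43,-12,0],[-1,0,-43,-12,0]]}}

```text
t: 3.4
position: [0.4556, 0.0734, 0.4062]
tcp_rot: [0.708, 0.051, -0.702, 0.05]
force: [1.3, -0.1, -0.3]
grip_width: 0.0854
```

```bash
python3 -c "
from h import *
go((.452,.055,.22))"
```

```text
t 3.4 pos [0.4556 0.0734 0.4062] zaxis az -171.82222434797927 down [ 0.0083  0.0013 -1.    ] F [ 1.3102 -0.1214 -0.3442] w 0.08543394510305242 q [ 0.5902 -0.0051 -0.4392  0.0039 -1.1291 -0.4491]
shift mm [186.1225  17.7574   7.7157]
```

>>> {"fn": "arm_command", "kwargs": {"rows": [[-1,0,9,4,0],[-1,40,9,4,0],[-1,40,0,0,0],[-1,40,0,0,0],[-1,40,0,0,0],[-1,20,0,0,0],[-1,0,0,0,0]]}}

```text
t: 4.1
position: [0.454, 0.061, 0.2243]
tcp_rot: [0.712, 0.056, -0.698, 0.053]
force: [-0.5, 0.2, 0.4]
grip_width: 0.0852
```

```bash
python3 -c "
from h import *
go((.452,.055,.188))
for c in ('top','scene'):
    im=imaging.read_camera(c); cv2.imwrite(f'pics/{c}1.png',im)
    for d in place_of('flange_mid',c)[:1]: print(c,d['p'],w(c,d['point']))
a=cv2.imread('pics/top1.png')[150:250,330:450]; b=cv2.imread('pics/scene1.png')[160:240,290:410]
cv2.imwrite('pics/c2.png',np.vstack([cv2.resize(a,(480,400)),cv2.resize(b,(480,320))])[:600]) if 0 else cv2.imwrite('pics/c2.png',np.hstack([cv2.resize(a,(400,333)),cv2.resize(b[:, :],(400,333))]))
"
```

```text
t 4.1 pos [0.454  0.061  0.2243] zaxis az -171.16657741792417 down [ 0.0184  0.0062 -0.9998] F [-0.5412  0.2024  0.4342] w 0.0851986997707723 q [ 0.5678  0.2075 -0.6964  0.0077 -0.648  -0.4197]
shift mm [36.1688  5.7449  3.6331]
scene 0.69 [0.4552 0.0559 0.0182]
```

View pics/c2.png

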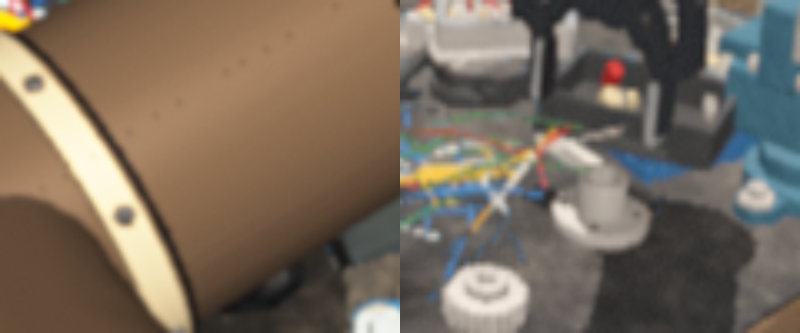

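The scene crop shows the open fingers above and around the hub, with the flange lying flat. The tool leans about 1.1°, which I'll allow for.

>>> {"fn": "arm_command", "kwargs": {"rows": [[-1,4,3,2.5,0],[-1,8,3,2.5,0],[-1,8,0,0,0],[-1,8,0,0,0],[-1,6,0,0,0],[-1,0,0,0,0]]}}

```text
t: 4.9
position: [0.4532, 0.0555, 0.1945]
tcp_rot: [0.716, 0.059, -0.693, 0.051]
force: [-0.1, -0.4, 0.4]
grip_width: 0.0854
```

```bash
python3 -c "
from h import *
go((.450,.054,.188))"
```

```text
t 4.9 pos [0.4532 0.0555 0.1945] zaxis az -171.13544221505586 down [ 0.0316  0.0137 -0.9994] F [-0.1454 -0.403   0.3832] w 0.0854135779659756 q [ 0.5578  0.2546 -0.7363  0.0098 -0.5459 -0.4112]
shift mm [6.3309 1.0675 3.6498]
```

>>> {"fn": "arm_command", "kwargs": {"rows": [[-1,-30,0,0,0],[-1,-30,0,0,0],[-1,0,0,0,0]]}}

```text
t: 5.2
position: [0.4513, 0.0547, 0.2544]
tcp_rot: [0.715, 0.058, -0.695, 0.052]
force: [-0.2, 1.4, -0.2]
grip_width: 0.0856
```

```bash
python3 -c "
from h import *
go((.450,.054,.188))"
```

```text
t 5.2 pos [0.4513 0.0547 0.2544] zaxis az -171.10960766250506 down [ 0.0268  0.0104 -0.9996] F [-0.2244  1.3647 -0.1939] w 0.08555270739908767 q [ 0.5588  0.1505 -0.6741  0.0082 -0.718  -0.4096]
shift mm [66.3576  0.9188  3.31  ]
```

>>> {"fn": "arm_command", "kwargs": {"rows": [[-1,0,0,0,0],[-1,0,0,0,0],[-1,0,0,0,0],[-1,0,0,0,0]]}}

```text
t: 5.6
position: [0.4509, 0.0547, 0.2531]
tcp_rot: [0.714, 0.058, -0.696, 0.052]
force: [-0.8, -0.3, -0.7]
grip_width: 0.0852
```

```bash
python3 -c "
from h import *
go((.450,.054,.188))"
```

```text
t 5.6 pos [0.4509 0.0547 0.2531] zaxis az -171.1185771756717 down [ 0.0255  0.01   -0.9996] F [-0.7836 -0.3269 -0.713 ] w 0.08517638554168835 q [ 0.559   0.1523 -0.6758  0.0077 -0.7158 -0.4097]
shift mm [65.068   0.9029  2.752 ]
```

>>> {"fn": "arm_command", "kwargs": {"rows": [[-1,-8,0,0,0],[-1,-8,0,0,0],[-1,-8,0,0,0],[-1,-8,0,0,0],[-1,-8,0,0,0],[-1,-8,0,0,0],[-1,-8,0,0,0],[-1,-8,0,0,0]]}}

```text
t: 6.4
position: [0.4489, 0.0538, 0.3217]
tcp_rot: [0.713, 0.057, -0.696, 0.052]
force: [-0.2, 0.2, -0.3]
grip_width: 0.0857
```

```bash
python3 -c "
from h import *
go((.450,.054,.188))"
```

```text
t 6.4 pos [0.4489 0.0538 0.3217] zaxis az -171.12180181823925 down [ 0.0236  0.0088 -0.9997] F [-0.1863  0.2418 -0.3385] w 0.08566431901293761 q [ 0.5598  0.0549 -0.5908  0.0064 -0.9005 -0.4087]
shift mm [133.6764   0.648    2.1982]
```

>>> {"fn": "arm_command", "kwargs": {"rows": [[-1,44,0.5,1.5,0],[-1,44,0.5,1.5,0],[-1,42,0,1,0],[-1,0,0,0,0]]}}

```text
t: 6.8
position: [0.4513, 0.0549, 0.194]
tcp_rot: [0.717, 0.059, -0.692, 0.051]
force: [-0.8, -0.9, 0.8]
grip_width: 0.0855
```

```bash
python3 -c "
from h import *
go((.449,.0535,.188))"
```

```text
t 6.8 pos [0.4513 0.0549 0.194 ] zaxis az -171.06690220828045 down [ 0.0343  0.0141 -0.9993] F [-0.8408 -0.8648  0.7687] w 0.0854630227862827 q [ 0.5595  0.252  -0.7434  0.0123 -0.5389 -0.4139]
shift mm [5.858  1.0337 2.6597]
```

>>> {"fn": "arm_command", "kwargs": {"rows": [[-1,5,2,4,0],[1,0.5,0,0,0],[1,0,0,0,0],[1,0,0,0,0],[1,0,0,0,0],[1,0,0,0,0],[1,0,0,0,0],[1,0,0,0,0]], "newtons": 50}}

```text
t: 7.6
position: [0.4499, 0.0534, 0.1956]
tcp_rot: [0.72, 0.061, -0.689, 0.05]
force: [-0.8, 0.3, -1.7]
grip_width: 0.0328
```

```bash
python3 -c "
from h import *
go((.449,.0535,.188))"
```

```text
t 7.6 pos [0.4499 0.0534 0.1956] zaxis az -171.00613143471236 down [ 0.0432  0.0187 -0.9989] F [-0.7718  0.255  -1.74  ] w 0.03281686102673351 q [ 0.5586  0.2444 -0.7499  0.0139 -0.53   -0.4133]
shift mm [ 7.5923 -0.143   1.2525]
```

>>> {"fn": "arm_command", "kwargs": {"rows": [[1,0,0,0,0],[1,0,0,0,0]]}}

```text
t: 7.8
position: [0.4499, 0.0534, 0.1955]
tcp_rot: [0.72, 0.061, -0.689, 0.05]
force: [-0.2, -0.4, -2.1]
grip_width: 0.0332
```

```bash
python3 -c "
from h import *
go((.449,.0535,.188))
for c in ('top','scene'):
    im=imaging.read_camera(c); cv2.imwrite(f'pics/{c}2.png',im)
    for d in place_of('flange_mid',c)[:1]: print(c,d['p'],w(c,d['point']))
b=cv2.imread('pics/scene2.png')[130:240,270:430]
cv2.imwrite('pics/c3.png',cv2.resize(b,(800,550),interpolation=2))
"
```

```text
t 7.8 pos [0.4499 0.0534 0.1955] zaxis az -171.00820931698777 down [ 0.043   0.0186 -0.9989] F [-0.229  -0.393  -2.0727] w 0.033158185288727535 q [ 0.5587  0.2445 -0.75    0.0138 -0.53   -0.4132]
shift mm [ 7.4996 -0.1646  1.1632]
top 0.26 [0.3686 0.376  0.0057]
scene 0.92 [0.4579 0.0582 0.0214]
```

View pics/c3.png

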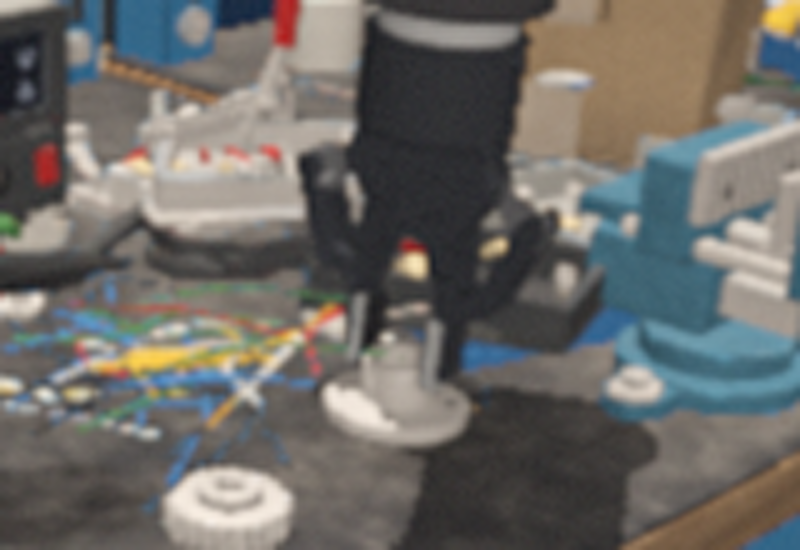

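The scene crop shows the hub held between both pads and the flange leaning slightly with the tool. I'll lift it and carry it over.

>>> {"fn": "arm_command", "kwargs": {"rows": [[1,-15,0,0,0],[1,-25,0,0,0],[1,-25,0,0,0],[1,-25,0,0,0],[1,0,-20,-8,0],[1,0,-38,-14,0],[1,0,-38,-14,0],[1,0,-38,-14,0],[1,0,-38,-14,0],[1,0,-38,-14,0],[1,0,-38,-14,0],[1,0,-30,-10,0],[1,0,-10,0,0],[1,0,0,0,0]]}}

```text
t: 9.4
position: [0.5016, 0.3626, 0.2942]
tcp_rot: [0.719, 0.059, -0.691, 0.049]
force: [-0.3, -0.7, -2.1]
grip_width: 0.0331
```

```bash
python3 -c "
from h import *
go((.5149,.3753,.205))"
```

```text
t 9.4 pos [0.5016 0.3626 0.2942] zaxis az -171.20778098934414 down [ 0.0384  0.0165 -0.9991] F [-0.3437 -0.7101 -2.0718] w 0.03308462368079702 q [ 0.9482  0.3454 -0.2902  0.0276 -0.8995 -0.8113]
shift mm [ 89.795   -9.5909 -11.4651]
```

>>> {"fn": "arm_command", "kwargs": {"rows": [[1,38,-5,-2,0],[1,38,-4,-1,0],[1,0,0,0,0]]}}

```text
t: 9.7
position: [0.5059, 0.3716, 0.2177]
tcp_rot: [0.719, 0.059, -0.691, 0.049]
force: [-1.5, -1.1, -1.6]
grip_width: 0.033
```

```bash
python3 -c "
from h import *
go((.507,.373,.205))
for c in ('top','scene'):
    im=imaging.read_camera(c); cv2.imwrite(f'pics/{c}3.png',im)
    for d in place_of('flange_mid',c)[:1]: print(c,d['p'],w(c,d['point']))
b=cv2.imread('pics/scene3.png')[170:290,140:300]; a=cv2.imread('pics/top3.png')[110:230,120:280]
cv2.imwrite('pics/c4.png',np.hstack([cv2.resize(x,(400,300),interpolation=2) for x in (a,b)]))
"
```

```text
t 9.7 pos [0.5059 0.3716 0.2177] zaxis az -171.22977182600906 down [ 0.0393  0.0177 -0.9991] F [-1.4569 -1.1485 -1.6441] w 0.0329794041086399 q [ 0.9511  0.4433 -0.3463  0.032  -0.7442 -0.8209]
shift mm [12.7345 -1.0989 -0.8008]
top 0.73 [0.5098 0.3713 0.0369]
scene 0.8 [0.5118 0.3768 0.0463]
```

View pics/c4.png

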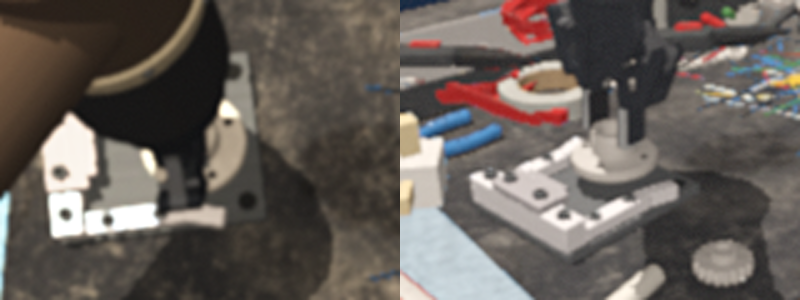

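Both crops show the flange held just above the open end of the plate, between the flared rail ends. I'll lower it.

>>> {"fn": "arm_command", "kwargs": {"rows": [[1,8,-1,-1,0],[1,2,0,0,0],[1,2,0,0,0]], "newtons": 25}}

```text
t: 10.2
position: [0.5101, 0.3754, 0.2166]
tcp_rot: [0.724, 0.064, -0.686, 0.045]
force: [-0.3, -0.6, -2.8]
grip_width: 0.0331
```

```bash
python3 -c "
from h import *
go((.507,.373,.205))"
```

```text
t 10.2 pos [0.5101 0.3754 0.2166] zaxis az -171.20948311032427 down [ 0.0512  0.0313 -0.9982] F [-0.2716 -0.6439 -2.7751] w 0.033109418741417776 q [ 0.9496  0.4478 -0.3436  0.0353 -0.7245 -0.8214]
shift mm [11.2954  2.17    4.1019]
```

>>> {"fn": "arm_command", "kwargs": {"rows": [[1,-3,0,0,0],[1,-3,0,0,0],[1,-3,0,0,0],[1,-3,0,0,0]]}}

```text
t: 10.6
position: [0.5094, 0.3749, 0.2298]
tcp_rot: [0.724, 0.064, -0.686, 0.045]
force: [-0.2, 0.0, -2.5]
grip_width: 0.0332
```

```bash
python3 -c "
from h import *
go((.507,.373,.205))"
```

```text
t 10.6 pos [0.5094 0.3749 0.2298] zaxis az -171.21252914190515 down [ 0.0512  0.0314 -0.9982] F [-0.2009  0.0315 -2.4783] w 0.03315379772513333 q [ 0.9501  0.4305 -0.3341  0.0343 -0.7511 -0.8205]
shift mm [24.5563  2.07    4.0503]
```

>>> {"fn": "arm_command", "kwargs": {"rows": [[1,10,0,0,0]]}}

```text
t: 10.7
position: [0.5105, 0.3759, 0.2216]
tcp_rot: [0.725, 0.065, -0.685, 0.044]
force: [-0.2, 0.1, -1.5]
grip_width: 0.033
```

>>> {"fn": "arm_command", "kwargs": {"rows": [[1,0,0,0,0]]}}

```text
t: 10.8
position: [0.51, 0.3754, 0.22]
tcp_rot: [0.724, 0.064, -0.685, 0.044]
force: [-1.1, -0.6, -2.7]
grip_width: 0.0331
```

```bash
python3 -c "
from h import *
go((.507,.373,.205))
im=imaging.read_camera('scene'); imt=imaging.read_camera('top')
b=im[170:270,160:293]; a=imt[110:230,120:280]
cv2.imwrite('pics/c5.png',np.hstack([cv2.resize(x,(400,300),interpolation=2) for x in (a,b)]))
"
```

```text
t 10.8 pos [0.51   0.3754 0.22  ] zaxis az -171.21495094829638 down [ 0.0521  0.0327 -0.9981] F [-1.1465 -0.6336 -2.7271] w 0.03309080804105451 q [ 0.9498  0.4429 -0.3417  0.035  -0.7295 -0.8212]
shift mm [14.7572  2.2602  4.1631]
```

View pics/c5.png

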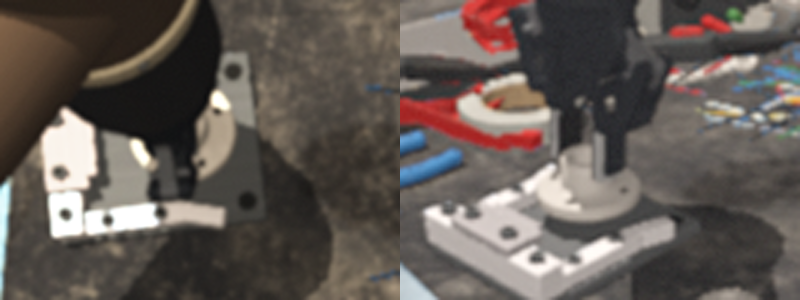

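>>> {"fn": "arm_command", "kwargs": {"rows": [[1,6,0,0,0]]}}

```text
t: 11.0
position: [0.511, 0.3764, 0.2156]
tcp_rot: [0.725, 0.065, -0.685, 0.044]
force: [-0.4, -0.2, -2.0]
grip_width: 0.033
```

>>> {"fn": "arm_command", "kwargs": {"rows": [[1,6,0,0,0]]}}

```text
t: 11.1
position: [0.5113, 0.3765, 0.2091]
tcp_rot: [0.725, 0.065, -0.685, 0.044]
force: [0.1, -0.3, -1.2]
grip_width: 0.0334
```

```bash
python3 -c "
from h import *
go((.507,.373,.205))
for c in ('top','scene'):
    im=imaging.read_camera(c)
    for d in place_of('flange_mid',c)[:1]: print(c,d['p'],w(c,d['point']))
    m=regions_of('flange_mid',c)[0]['region']
    if c=='top': ys,xs=np.nonzero(m); print(xs.min(),xs.max(),ys.min(),ys.max())
    else: ys,xs=np.nonzero(m); print(xs.min(),xs.max(),ys.min(),ys.max())
s=sense(); R=Ro.from_quat(s['tcp_rot']).as_matrix()
t=np.linspace(0,6.28,90)
for c in ('top','scene'):
  for x0 in (.180,):
    P=np.array([px(c,s['position']+R@np.array([x0,.035*np.cos(a),.035*np.sin(a)])) for a in t]); print(c,P.min(0),P.max(0))
"
```

```text
t 11.1 pos [0.5113 0.3765 0.2091] zaxis az -171.18026080480263 down [ 0.0542  0.0346 -0.9979] F [ 0.0821 -0.2636 -1.1533] w 0.033432799367863766 q [ 0.9493  0.458  -0.3487  0.0369 -0.7046 -0.822 ]
shift mm [3.7033 2.9014 5.0275]
top 0.71 [0.518  0.3794 0.0286]
174 213 148 181
scene 0.71 [0.5154 0.3824 0.0336]
205 238 224 246
top [170.4517 139.69  ] [212.4513 180.7509]
scene [204.1264 225.3378] [238.5734 242.4177]
```

>>> {"fn": "arm_command", "kwargs": {"rows": [[1,0,4,8,0]]}}

```text
t: 11.5
position: [0.5045, 0.3719, 0.2093]
tcp_rot: [0.725, 0.066, -0.684, 0.044]
force: [-0.7, 0.3, -2.1]
grip_width: 0.033
```

>>> {"fn": "arm_command", "kwargs": {"rows": [[1,4,0,0,0]]}}

```text
t: 11.6
position: [0.504, 0.3713, 0.2056]
tcp_rot: [0.725, 0.066, -0.684, 0.044]
force: [0.3, 0.3, -1.7]
grip_width: 0.0333
```

```bash
cat >> h.py <<'E'
def nest():
    s=sense(); R=Ro.from_quat(s["tcp_rot"]).as_matrix(); g=s["position"]+.18*R[:,0]-np.array([.5108,.402,0]); a=1.7241
    print("grip in nest mm",1000*np.array([g[0]*np.cos(a)+g[1]*np.sin(a),-g[0]*np.sin(a)+g[1]*np.cos(a),g[2]]))
E
python3 -c "
from h import *
go(None);nest()"
```

```text
t 11.6 pos [0.504  0.3713 0.2056] zaxis az -171.18537627863765 down [ 0.0551  0.0356 -0.9978] F [ 0.3009  0.3305 -1.6627] w 0.033303989486913696 q [ 0.9544  0.4505 -0.3739  0.0385 -0.6858 -0.8288]
grip in nest mm [-24.4511   0.6514  25.9825]
```

>>> {"fn": "arm_command", "kwargs": {"rows": [[1,3,0,0,0]]}}

```text
t: 11.7
position: [0.5042, 0.3718, 0.2038]
tcp_rot: [0.726, 0.066, -0.684, 0.043]
force: [-6.3, -3.5, 24.2]
grip_width: 0.0333
```

>>> {"fn": "arm_command", "kwargs": {"rows": [[1,2,0,0,0]]}}

```text
t: 11.8
position: [0.5042, 0.3719, 0.2037]
tcp_rot: [0.726, 0.067, -0.683, 0.044]
force: [-9.6, -4.6, 25.6]
grip_width: 0.0333
```

```bash
python3 -c "
from h import *
go(None);nest()"
```

```text
t 11.8 pos [0.5042 0.3719 0.2037] zaxis az -171.08952341082798 down [ 0.0572  0.0368 -0.9977] F [-9.6201 -4.6402 25.6467] w 0.03326774928860533 q [ 0.9549  0.4529 -0.3761  0.0405 -0.679  -0.8293]
grip in nest mm [-23.7833  -0.0537  24.1526]
```

The flange is in contact with the plate at about 25 N. I'll open a little so it lies flat, ease up, and take the hub again lightly.

>>> {"fn": "arm_command", "kwargs": {"rows": [[-0.2,0,0,0,0],[-0.2,0,0,0,0],[-0.2,0,0,0,0],[-0.2,-4,0,0,0],[-0.2,0,0,0,0]], "newtons": 20}}

```text
t: 12.3
position: [0.5042, 0.3723, 0.2092]
tcp_rot: [0.726, 0.068, -0.682, 0.043]
force: [0.7, 0.4, 0.1]
grip_width: 0.0514
```

```bash
python3 -c "
from h import *
go(None);nest()
for c in ('top','scene'):
    im=imaging.read_camera(c)
    for d in place_of('flange_mid',c)[:1]: print(c,d['p'],w(c,d['point']))
b=im[190:270,170:277]
cv2.imwrite('pics/c6.png',cv2.resize(b,(640,480),interpolation=2))
"
```

```text
t 12.3 pos [0.5042 0.3723 0.2092] zaxis az -171.04418017481828 down [ 0.0593  0.039  -0.9975] F [0.6903 0.4185 0.1065] w 0.05136631854598649 q [ 0.9554  0.4456 -0.3727  0.041  -0.6868 -0.829 ]
grip in nest mm [-23.0793  -0.5966  29.6603]
top 0.87 [0.5142 0.3764 0.0244]
scene 0.65 [0.5144 0.3787 0.025 ]
```

View pics/c6.png

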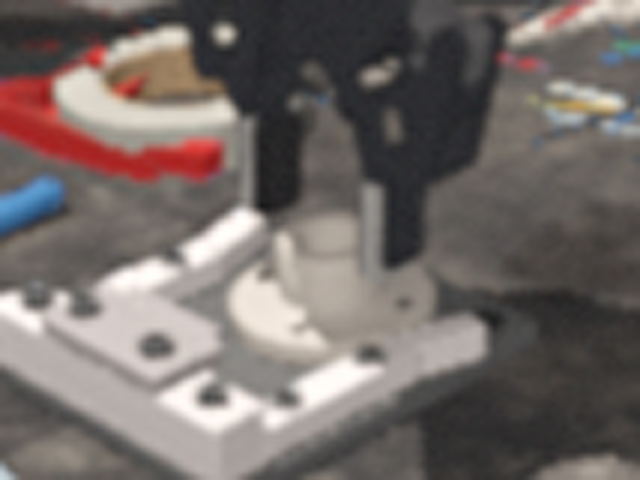

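The crop shows the flange lying flat on the plate at the open end, with the fingers either side of the hub. I'll regrip at 20 N and slide it in.

>>> {"fn": "arm_command", "kwargs": {"rows": [[0.6,2.5,0,0,0],[0.6,0,0,0,0],[0.6,0,0,0,0],[0.6,0,0,0,0]], "newtons": 20}}

```text
t: 12.9
position: [0.5041, 0.3722, 0.2059]
tcp_rot: [0.726, 0.067, -0.683, 0.044]
force: [-1.3, 0.0, 1.6]
grip_width: 0.0341
```

```bash
python3 -c "
from h import *
go(None);nest()"
```

```text
t 12.9 pos [0.5041 0.3722 0.2059] zaxis az -171.04124592650783 down [ 0.0585  0.038  -0.9976] F [-1.2692  0.0248  1.5604] w 0.03412087983307291 q [ 0.9555  0.4498 -0.3752  0.041  -0.6813 -0.8292]
grip in nest mm [-23.3092  -0.2492  26.3833]
```

>>> {"fn": "arm_command", "kwargs": {"rows": [[0.6,0.2,-9,0,0],[0.6,0.2,-9,0,0]]}}

```text
t: 13.1
position: [0.5014, 0.3891, 0.206]
tcp_rot: [0.726, 0.066, -0.683, 0.044]
force: [0.3, -1.7, 2.2]
grip_width: 0.0344
```

```bash
python3 -c "
from h import *
go(None);nest()"
```

```text
t 13.1 pos [0.5014 0.3891 0.206 ] zaxis az -171.12668208574897 down [ 0.0579  0.0364 -0.9977] F [ 0.3332 -1.7371  2.1822] w 0.03443035155187635 q [ 0.9758  0.4606 -0.3563  0.0432 -0.6917 -0.8525]
grip in nest mm [-6.4486 -0.0162 26.4002]
```

>>> {"fn": "arm_command", "kwargs": {"rows": [[0.6,0.2,-8,0,0],[0.6,0.2,-8,0,0]]}}

```text
t: 13.3
position: [0.4988, 0.4059, 0.206]
tcp_rot: [0.726, 0.066, -0.683, 0.044]
force: [1.4, -2.7, 2.0]
grip_width: 0.0343
```

>>> {"fn": "arm_command", "kwargs": {"rows": [[0.6,0,-3,0,0]]}}

```text
t: 13.4
position: [0.4982, 0.41, 0.2059]
tcp_rot: [0.726, 0.066, -0.683, 0.044]
force: [0.2, -3.4, 2.4]
grip_width: 0.0342
```

```bash
python3 -c "
from h import *
go(None);nest()"
```

```text
t 13.4 pos [0.4982 0.41   0.2059] zaxis az -171.08853905491046 down [ 0.0578  0.0354 -0.9977] F [ 0.1853 -3.44    2.4184] w 0.03416271958512965 q [ 0.9997  0.4744 -0.3319  0.0455 -0.7039 -0.8771]
grip in nest mm [14.5121  0.0214 26.3627]
```

>>> {"fn": "arm_command", "kwargs": {"rows": [[0.6,0,-1.5,0,0]]}}

```text
t: 13.5
position: [0.4978, 0.4119, 0.206]
tcp_rot: [0.726, 0.066, -0.683, 0.045]
force: [0.0, -2.7, 3.2]
grip_width: 0.0343
```

>>> {"fn": "arm_command", "kwargs": {"rows": [[0.6,0,-1.5,0,0]]}}

```text
t: 13.6
position: [0.4975, 0.4133, 0.206]
tcp_rot: [0.726, 0.066, -0.683, 0.045]
force: [2.7, -6.9, 4.1]
grip_width: 0.0341
```

```bash
python3 -c "
from h import *
go(None);nest()"
```

```text
t 13.6 pos [0.4975 0.4133 0.206 ] zaxis az -171.0474281701932 down [ 0.0575  0.0345 -0.9977] F [ 2.6538 -6.9035  4.1463] w 0.03409846074312986 q [ 1.0037  0.4768 -0.3279  0.0462 -0.7066 -0.8809]
grip in nest mm [17.7986  0.197  26.3638]
```

Force is starting to rise, so I'll make a couple more nudges to confirm firm contact.

>>> {"fn": "arm_command", "kwargs": {"rows": [[0.6,0,-1.5,0,0]]}}

```text
t: 13.7
position: [0.4974, 0.414, 0.2061]
tcp_rot: [0.726, 0.065, -0.684, 0.046]
force: [4.6, -9.2, 6.4]
grip_width: 0.0346
```

>>> {"fn": "arm_command", "kwargs": {"rows": [[0.6,0,-1.5,0,0]]}}

```text
t: 13.8
position: [0.4975, 0.4144, 0.2061]
tcp_rot: [0.725, 0.064, -0.684, 0.046]
force: [3.6, -8.4, 4.4]
grip_width: 0.034
```

```bash
python3 -c "
from h import *
go(None);nest()"
```

```text
t 13.8 pos [0.4975 0.4144 0.2061] zaxis az -171.07063220262958 down [ 0.0568  0.0303 -0.9979] F [ 3.6434 -8.4037  4.359 ] w 0.033958223039989376 q [ 1.0052  0.4781 -0.3256  0.0486 -0.7115 -0.8846]
grip in nest mm [18.1011  0.3538 26.5192]
```

The tool has stalled against the stop at 8–9 N. I'll release and rise.

>>> {"fn": "arm_command", "kwargs": {"rows": [[-0.2,0,0,0,0],[-0.2,0,0,0,0],[-0.5,0,0,0,0],[-0.5,0,0,0,0],[-0.5,-15,0,0,0],[-0.5,-40,0,0,0],[-0.5,-40,0,0,0],[-0.5,0,45,0,0],[-0.5,0,45,0,0],[-0.5,0,45,0,0],[-0.5,0,45,0,0],[-0.5,0,0,0,0]]}}

```text
t: 15.0
position: [0.5201, 0.2313, 0.3086]
tcp_rot: [0.728, 0.069, -0.681, 0.046]
force: [-0.2, 0.7, 0.7]
grip_width: 0.0642
```

```bash
python3 -c "
from h import *
go(None);nest()
for c in ('top','scene'):
    im=imaging.read_camera(c); cv2.imwrite(f'pics/{c}f.png',im)
    for n in ('flange_mid','big_gear_mid','small_gear_mid'):
        for d in place_of(n,c)[:1]: print(c,n,d['p'],w(c,d['point']))
q=(.5108,.402,1.7241)
def T(X): 
    a,b=np.cos(q[2]),np.sin(q[2]); return np.array([q[0]+a*X[0]-b*X[1],q[1]+b*X[0]+a*X[1],X[2]])
a=cv2.resize(cv2.imread('pics/topf.png')[120:220,120:253],(400,300),interpolation=2)
b=cv2.resize(cv2.imread('pics/scenef.png')[210:280,160:253],(400,300),interpolation=2)
cv2.imwrite('pics/c7.png',np.hstack([a,b]))
print(px('top',T((.015,0,.041))),px('top',T((.015,0,.024))))
"
```

```text
t 15.0 pos [0.5201 0.2313 0.3086] zaxis az -170.73128478747105 down [ 0.0635  0.038  -0.9973] F [-0.239   0.7208  0.734 ] w 0.06418230387877451 q [ 0.7683  0.2462 -0.3963  0.0223 -0.8563 -0.6196]
grip in nest mm [-165.0831    4.5078  129.0444]
top big_gear_mid 0.72 [0.4297 0.1986 0.0077]
scene flange_mid 0.55 [0.5042 0.4212 0.0264]
scene big_gear_mid 0.68 [0.4282 0.2007 0.0139]
scene small_gear_mid 0.53 [0.3702 0.3814 0.0123]
[169.4497 165.3092] [171.4745 167.8278]
```

View pics/c7.png

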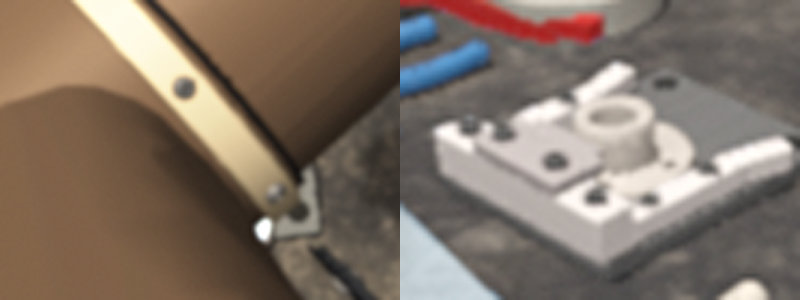

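The scene crop shows the flange flat under the toe, with its hub next to the toe's front. The arm blocks the top camera, so I'll back away for a measurement.

>>> {"fn": "arm_command", "kwargs": {"rows": [[-0.5,-20,45,0,0],[-0.5,-20,45,0,0],[-0.5,0,48,0,0],[-0.5,0,48,0,0],[-0.5,0,48,0,0],[-0.5,0,48,0,0],[-0.5,0,48,0,0],[-0.5,0,0,0,0]]}}

```text
t: 16.2
position: [0.5784, -0.0933, 0.3388]
tcp_rot: [0.727, 0.076, -0.681, 0.054]
force: [-0.2, 0.0, -0.3]
grip_width: 0.0642
```

```bash
python3 -c "
from h import *
im=imaging.read_camera('top'); cv2.imwrite('pics/topg.png',im)
for n in ('flange_mid','small_gear_mid','big_gear_mid'):
    for d in place_of(n,'top')[:1]: print(n,d['p'],w('top',d['point']))
a=cv2.resize(im[120:215,125:235],None,fx=5,fy=5,interpolation=cv2.INTER_CUBIC)
q=(.5108,.402,1.7241)
def T(X): 
    a,b=np.cos(q[2]),np.sin(q[2]); return np.array([q[0]+a*X[0]-b*X[1],q[1]+b*X[0]+a*X[1],X[2]])
t=np.linspace(0,6.28,60)
for r,z in ((.035,.024),(.018,.041)):
    p=np.array([(px('top',T((.015+r*np.cos(x),r*np.sin(x),z)))-[124.5,119.5])*5 for x in t]).astype(int); cv2.polylines(a,[p],True,(0,0,255),1)
cv2.imwrite('pics/c8.png',a)
"
```

```text
small_gear_mid 0.57 [0.36766872 0.3780099  0.00885142]
big_gear_mid 0.91 [0.42822636 0.20052971 0.0097492 ]
```

View pics/c8.png

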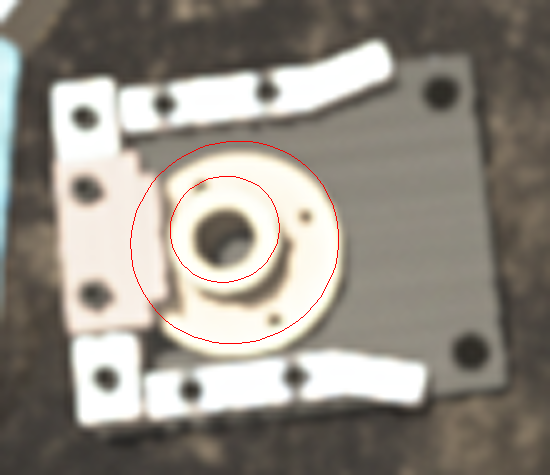

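```bash
python3 -c "
from h import *
print(ctrl.hand_in(), sense()['t'])"
```

```text
the job is handed in; nothing more can be done
the job is handed in; nothing more can be done
```

The flange is in the drilling nest, hub up and flat on the base plate, with its rim against the stop under the toe. I let go of it, backed the arm well clear and handed in; the clock last read 16.2 s, against the 40 s limit.

I gripped it by the hub, set it down on the open end of the plate and released it so it lay flat. I then gripped it again at 20 N and slid it between the rails until it stalled at about 9 N along the sliding direction.

**Last checks:**
- **Home against the stop:** in the top camera picture, the bolt-hole centre puts it within about 0.5 mm of the home position along the slide.
- **Off-centre:** it sits roughly 4 mm to one side of the nest centre line, inside the 8 mm of play the rails leave. The arm's own reading said about 0.4 mm, so the two disagree. I did not re-centre it.
- **Network detection:** the network did not report the flange in the last top picture. In the scene camera it placed it at (0.504, 0.421, 0.026) m, about 6 mm from the expected seat.
- **Gears:** both are where they started, within measuring error.
- **Tool lean:** the tool leaned 2–4° while I worked, which the interface gives no way to correct. One small lowering move near the nest also fell short; the cause is unknown, and repeating it worked.

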